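# Open the child-resistant bottle

## Robot

A 7-joint arm with a two-finger parallel gripper is mounted at the origin on a cart in front of the work surface, level with it; the furniture and walls round the work are solid. World frame = base frame: x ahead of the robot, y to its left, z up, the work surface at z = 0. Lengths are in m, angles in rad, forces in N, time in s.
With the tool pointing down it reaches from about 0.4 to 0.85 m from the base axis. Payload 10.4 kg.
Tool frame: the origin (TCP) lies between the finger pads; the fingertips stand 25 mm ahead of it and the grasp point (between the pads) lies 6 mm ahead of it; x points along the fingers, y is the direction in which the jaws open and shut, and the axes are right-handed (so a half turn about x gives the same grasp; the last joint's range is limited). The gripper opens to 87 mm and grips with 3 to 60 N. Pads are 19 mm wide; open, the fingers measure 117 mm over their backs; the gripper's body (75 mm by 190 mm) begins 51 mm behind the grasp point.
Start: joints at [-1.347, 0.332, -0.065, 1.46, 0.022, 1.35, -0.088], TCP at [0.153, 0.606, 0.248] pointing down, gripper open.
Joint ranges: [-2.6, 2.6], [-0.5, 2.12], [-1.47, 1.34], [0.16, 2.42], [-1.27, 4.41], [0.06, 2.06], [-2.6, 2.6]. Speed limits (rad/s): [2.22, 2.22, 2.79, 2.79, 3.14, 3.14, 3.14].

## Interface

Orientations are given as a unit quaternion [x, y, z, w].
In Python, from bench import r gives the robot as it stands.
- The arm moves only by the shell command python3 -m pendant 'ROWS' [FORCE]. ROWS is JSON, a list of rows, each an object with "translation": the shift along the world's x, y, z in cm, a list of three; "angular": the turn, a rotation vector about the world's x, y, z in degrees, a list of three; "hand": the opening, from -1 (shut) to 1 (fully open). In form: [{"translation": [dx, dy, dz], "angular": [wx, wy, wz], "hand": hand}, ...]. A call has 1 to 20 rows; each row shifts and turns the commanded pose from where the row before left it; what a row does not reach is not made up. A row lasts 1/10 s, in which the tool goes at most 50 mm and 8.59 degrees, less where a joint would pass 70% of its speed; a pose out of reach is approached as far as the arm can. A call is refused whole if a number of a shift passes 5 or a number of a turn 8.59, either way. A call with a gripper value outside its range is refused whole. The fingers move at their own pace and stop on an object; FORCE is the grip in N (left out, the last holds). Time passes only in rows, so rows that do not move let the fingers close. It gives the time, the measured TCP pose, the force and the opening at its end, in the units of the state.
- r.read_state(): the state, without advancing time (a new reading comes with each control period).
- r.camera(name): name is "scene" or "top" or "wrist"; returns the picture (480x640x3 uint8, red, green, blue); there is no depth.
- r.camera_info(name): a dict with "fx", "fy", "cx", "cy" (pixels), "distortion" ([k1, k2, p1, p2, k3] as OpenCV has them; the pictures are not rectified), "rvec" (rotation vector, rad) and "tvec" (3), from world to camera coordinates, as OpenCV has them; the wrist camera has in their place "mount" (4x4, takes a point from camera to tool coordinates, whose origin is the TCP and whose axes are the tool frame's). Camera axes: x right, y down, z forward; pixel columns grow to the right and rows downward; lengths in m; the calibration is good to about 2 mm. A picture is of the moment at which its call begins: read the wrist's pose just before it. camera_info takes no time and is no camera call.
- r.close_job(): hands the job in, once; it reports no verdict.
Trained networks look in the newest picture that a camera, given by its name, has taken for a name from the list of things; names that differ only in an ending like _2 or _b are one class to them, and where a whole thing is asked for, a point or a joint stands for the part that bears it (a point fixed in the world has none). Each returns a list of dicts, best first, with "confidence" (0 to 1); they miss things now and then, are a little off and sometimes report something else, mostly with a low value. They report only what shows in the picture. A call takes as long as a camera call. They do not tell look-alikes from the thing itself.
- r.find_in(camera, name): "point" ([row, column] in pixels, amid what is visible of it).
- r.mark_of(camera, name): "point" ([row, column] in pixels: a listed point, or the origin of a listed thing).
The state is a dict: "time": time; "joint_positions": joint angles; "joint_vel": joint speeds; "joint_torque": joint torques, N m; "ee_pos": TCP position; "eef_rot": TCP orientation; "ft_force": force on the tool from outside, world axes, zero at the start; "torque": the same for the moment, N m; "width": finger opening in m.
Only numpy, scipy, OpenCV 4.12 (cv2) and the standard library are available. Lean on these libraries where they do the work, as an engineer would, in place of code of your own. Each camera call takes 0.05 s, during which the arm holds its last target.

## Task

Open the bottle that leans in the stand: its child-resistant cap must be pressed down while it is turned counter-clockwise, since turning alone only makes it slip round. Lift the cap off and set it down in the metal tray, open side down and flat on the tray's floor, without dropping it. Leave the other things on the bench where they stand.

Things in the scene. Friction and masses are not known exactly. Their poses are not given: they have to be found in the camera images.
- stand: Grey stand with an amber bottle, all fixed to the bench. Base plate 150 x 100 x 8 mm (x -70 to +80 mm). Origin on the bench below the plate, z up. The bottle's axis leans 26 degrees from vertical towards the stand's -x side: it points along (-0.438, 0, 0.899) in the stand's frame. A holder cup 74 mm across surrounds its lower 40 mm.
- foot (a point): Centre of the leaning bottle's underside, on its axis, at (28, 0, 34) mm in the stand's frame. Along the axis from here the bottle is 63 mm across up to 80 mm, then narrows to a 25 mm neck at 95 mm.
- mouth (a point): Top of the bottle's neck, on its axis, 116 mm along the axis from the centre of its underside; hidden under the cap at the start.
- cap: White ribbed cap, 50 mm across, 34 mm tall, about 40 g, closed on top, open below, with three inner lugs. Origin: centre of its open underside; z along its axis to the closed top. It starts locked on the leaning bottle, coaxial with it, underside 104 mm along the axis from the bottle's underside. Once freed, pull it straight off along the axis; it is clear of the neck after 35 mm.
- liner (a joint): How far the cap is pressed down along its axis (m), 0 at the start, stop at 0.0065; a spring resists with 3 N at 0 and 1 N more per mm. From 0.004 m (7 N) on, a counter-clockwise turn (seen from above the cap's top) of 40 degrees or more frees the cap; past about 80 degrees it meets a stop that slips round with it, still free. Clockwise never frees it. About -0.003 with the cap off.
- catch (a joint): Angle (rad, counter-clockwise positive) of the hidden ring on the neck that locks the cap, 0 at the start. If the cap is turned without being pressed, the ring slips round with it for ever at about 0.04 N m and the cap stays locked. While the cap is freed properly it hardly moves.
- tray: Shallow open metal tray fixed to the bench, outside 150 mm (x) x 140 mm (y) x 13 mm high, walls 3 mm, floor 3 mm thick. Origin: centre of its underside, z up.
- amber_bottle: Bystander: amber glass reagent bottle with a glass stopper, standing upright, 56 mm across, 115 mm tall. Origin: centre of its underside.
- white_jar: Bystander: white plastic jar with a black screw cap, 54 mm across, 71 mm tall. Origin: centre of its underside.
- watch: Bystander: black stopwatch lying flat, 73 x 62 x 18 mm. Origin: centre of its underside.
There are look-alikes about, which are no part of the job. Leave any turquoise look-alike of the cap alone.

How it is judged:
On the way:
1. the cap is off the bottle (its underside's centre more than 35 mm from the top of the neck) (distance between cap and mouth above 0.035 m), for 0.1 s.
At the end, for the whole second after the job is handed in: The cap stands open side down inside the tray, wholly within its walls, its rim flat on the floor (axis within 0.1 rad of vertical, underside within 6 mm of the tray's underside level), at rest (x of cap in the frame of tray between -0.05 and 0.05 m and y of cap in the frame of tray between -0.045 and 0.045 m and z of cap in the frame of tray between 0 and 0.006 m and angle between cap's own z axis and vertical below 0.1 rad and linear speed of cap below 0.01 m/s); the robot touches nothing.
It fails at once if the cap is dropped into the tray (moves faster than 0.5 m/s within 80 mm of the tray's centre) (distance between cap and tray below 0.08 m and linear speed of cap above 0.5 m/s).
It fails at once if the amber bottle is pushed more than 30 mm out of its place (distance of amber_bottle from where it was at the start of the episode above 0.03 m).
It fails at once if the white jar is pushed more than 30 mm out of its place (distance of white_jar from where it was at the start of the episode above 0.03 m).
It fails at once if the stopwatch is pushed more than 30 mm out of its place (distance of watch from where it was at the start of the episode above 0.03 m).
It also fails if it takes over 45 s, if anything falls off the work surface, if the arm or the gripper's body presses on something with over 40 N, if the wrist force passes 120 N, or if a joint passes its speed limit or range.

## Working session

There is one attempt and no reset: what is moved stays moved. The work goes in short steps, Python scripts to look and compute and a shell command to move; the robot and the scene stay as the last step left them, time stands still between calls to the robot, and variables do not carry over. Pictures are saved under pics/ and viewed, and the job is handed in when it is done.

```bash
mkdir -p pics; ls; python3 - <<'E'
from bench import r
import cv2
for c in ("scene","top","wrist"):
    im=r.camera(c); cv2.imwrite(f"pics/{c}0.png",im[:,:,::-1])
    print(c,r.camera_info(c))
    for n in ("stand","cap","mouth","foot","tray","amber_bottle","white_jar","watch"):
        try: print(n,[([round(x) for x in d["point"]],round(d["confidence"],2)) for d in r.mark_of(c,n)])
        except Exception as e: print(n,e)
print(r.read_state())
E
```

```text
pics
scene {'fx': 439.10869561199974, 'fy': 439.10869561199974, 'cx': 322.06916780667837, 'cy': 235.0326552766259, 'distortion': array([-0.04026474,  0.        ,  0.        ,  0.        ,  0.        ]), 'rvec': array([ 2.1750964 , -0.85124168,  0.38308993]), 'tvec': array([-0.39121412,  0.37451387,  0.7548523 ])}
stand [([255, 331], 0.72)]
cap [([218, 323], 0.61), ([232, 288], 0.61)]
mouth [([216, 322], 0.74)]
foot [([246, 344], 0.86)]
tray [([374, 388], 0.92), ([217, 324], 0.2)]
amber_bottle [([224, 212], 0.97)]
white_jar [([281, 368], 0.94)]
watch [([310, 287], 0.66)]
top {'fx': 456.92597110304877, 'fy': 456.92597110304877, 'cx': 318.98792484470835, 'cy': 236.84730292099124, 'distortion': array([0.01448596, 0.        , 0.        , 0.        , 0.        ]), 'rvec': array([ 2.18825724, -2.13760685,  0.12857857]), 'tvec': array([0.02803278, 0.59217699, 1.20656186])}
stand [([225, 310], 0.96), ([294, 327], 0.39)]
cap [([222, 306], 0.78), ([232, 254], 0.69)]
mouth [([222, 302], 0.55)]
foot [([216, 318], 0.63), ([223, 306], 0.17)]
tray [([282, 420], 0.95)]
amber_bottle [([274, 194], 0.8)
[... 690 characters left out ...]
r []
watch []
{'time': 1.35, 'joint_positions': array([-1.34663435,  0.33219267, -0.06470544,  1.46009911,  0.0215805 ,
        1.34987576, -0.08852238]), 'joint_vel': array([-0.0001741 ,  0.00035142, -0.00148867, -0.000383  ,  0.00027065,
        0.00142522,  0.00048846]), 'joint_torque': array([ 5.84865356e-04, -6.23030663e+01,  2.50496250e-02, -3.90119326e+01,
       -6.10581413e-02,  3.14125861e-02, -1.21530195e-05]), 'ee_pos': array([0.15264528, 0.60610099, 0.24758054]), 'eef_rot': array([ 0.08707167,  0.70174049, -0.08698586,  0.70172094]), 'ft_force': array([-0.18030712, -0.55375628, -0.66878402]), 'torque': array([ 0.02921815,  0.00781207, -0.03417727]), 'width': 0.08702237608204781}
```

View pictures.

```bash
python3 - <<'E'
import cv2,numpy as np
a=cv2.imread("pics/scene0.png");b=cv2.imread("pics/top0.png")
cv2.imwrite("pics/scene_c.png",cv2.resize(a[140:440,180:580],(800,600),interpolation=3))
cv2.imwrite("pics/top_c.png",cv2.resize(b[130:370,160:480],(800,600),interpolation=3))
E
```

```text
(no output)
```

View pics/scene_c.png

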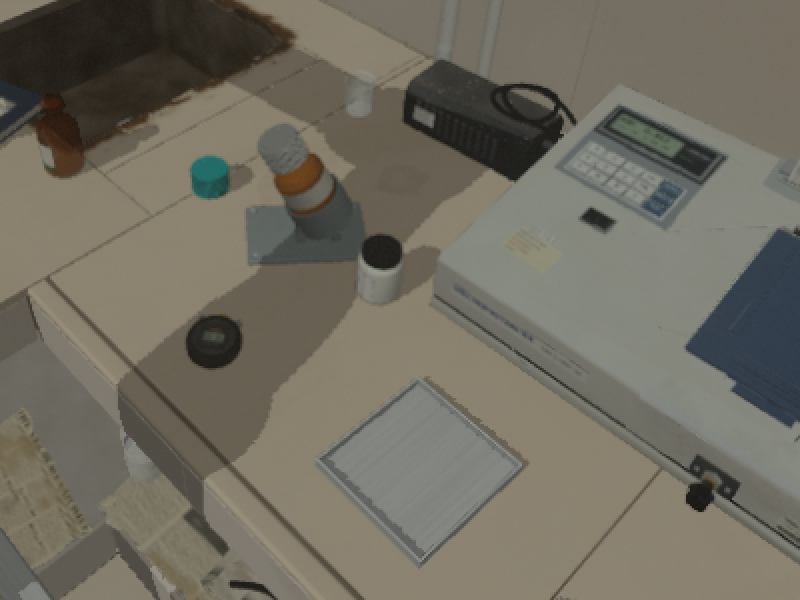

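View pics/top_c.png

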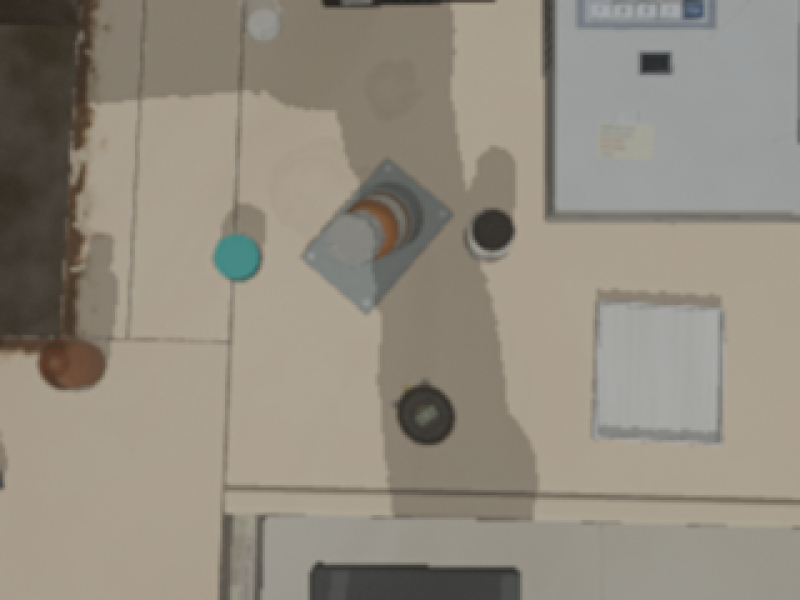

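View pics/scene0.png

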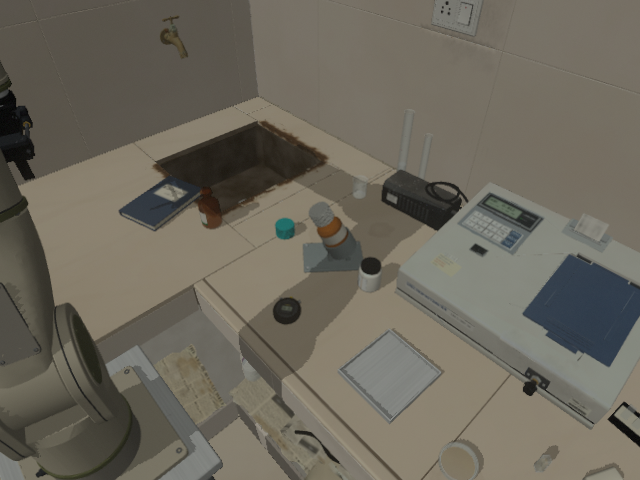

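```bash
cat > h.py <<'E'
import cv2,numpy as np
from bench import r
from scipy.optimize import least_squares
from scipy.spatial.transform import Rotation as R
def proj(c,P):
    i=r.camera_info(c);K=np.array([[i['fx'],0,i['cx']],[0,i['fy'],i['cy']],[0,0,1.]])
    return cv2.projectPoints(np.array(P,float).reshape(-1,1,3),i['rvec'],i['tvec'],K,i['distortion'])[0].reshape(-1,2)
def ray(c,uv):
    i=r.camera_info(c);K=np.array([[i['fx'],0,i['cx']],[0,i['fy'],i['cy']],[0,0,1.]])
    n=cv2.undistortPoints(np.array(uv,float).reshape(-1,1,2),K,i['distortion']).reshape(-1,2)
    M=cv2.Rodrigues(i['rvec'])[0];o=-M.T@i['tvec'];d=np.c_[n,np.ones(len(n))]@M
    return o,d
def atz(c,uv,z):
    o,d=ray(c,uv);return o+d*((z-o[2])/d[:,2])[:,None]
E
python3 - <<'E'
from h import *
ct=np.array([(315.2,193.2),(341.2,215.2),(306.8,255.6),(280.8,232.8)])
P=atz('top',ct,.008);print(P)
cs=np.array([(305,243.5),(303.5,272),(362.5,271)])
print(atz('scene',cs,.008))
print('lens',[np.linalg.norm(P[i]-P[i-1]) for i in range(4)])
# tray corners top crop
tt=np.array([(598,300),(722,302),(720,440),(594,438)])/2.5+[160,130]
print('tray',atz('top',tt,.013))
ts=np.array([(423,379),(523,464),(421,561),(318,462)])/2+[180,140]
print('trayS',atz('scene',ts,.013))
for n,p,q,z in [('amber',(194,274),(212,224),0),('jar',(357,224),(368,281),0),('watch',(328,296),(287,310),0),('turq',(254,232),(288,232),0)]:
    print(n,atz('top',p,z),atz('scene',q,z))
E
```

```text
[[ 0.71735021  0.05532331  0.008     ]
 [ 0.65665173 -0.01868016  0.008     ]
 [ 0.54152919  0.07427057  0.008     ]
 [ 0.60321199  0.14805636  0.008     ]]
[[ 0.60731629  0.14460357  0.008     ]
 [ 0.53831452  0.0712531   0.008     ]
 [ 0.64565605 -0.02316191  0.008     ]]
lens [np.float64(0.14706105479146658), np.float64(0.09571216844353496), np.float64(0.14796295729139403), np.float64(0.09617229499337909)]
tray [[ 0.56260318 -0.17983525  0.013     ]
 [ 0.56363189 -0.31628573  0.013     ]
 [ 0.41322769 -0.31255584  0.013     ]
 [ 0.41209383 -0.17585855  0.013     ]]
trayS [[ 0.56301603 -0.18518833  0.013     ]
 [ 0.55786662 -0.31843255  0.013     ]
 [ 0.41014915 -0.31403869  0.013     ]
 [ 0.41211695 -0.17966021  0.013     ]]
amber [[0.48403791 0.38413617 0.        ]] [[0.47617119 0.38328595 0.        ]]
jar [[ 0.63408341 -0.06376452  0.        ]] [[ 6.37291314e-01 -4.98261259e-02  1.11022302e-16]]
watch [[0.43225481 0.01327429 0.        ]] [[0.43915982 0.01412738 0.        ]]
turq [[0.60467439 0.22355124 0.        ]] [[0.60893746 0.21614555 0.        ]]
```

```bash
cat >> h.py <<'E'
AX=np.array([-np.sin(np.radians(26)),0,np.cos(np.radians(26))])
FOOT=np.array([.028,0,.034])
E
python3 - <<'E'
from h import *
ct=np.array([(315.2,193.2),(341.2,215.2),(306.8,255.6),(280.8,232.8)])
cs=np.array([(305,243.5),(303.5,272),(362.5,271)])
C=np.array([(.08,.05),(.08,-.05),(-.07,-.05),(-.07,.05)])
C=np.c_[C,np.full(4,.008)]
def T(p,X): 
    return R.from_euler('z',p[2]).apply(X)+[p[0],p[1],0]
f=lambda p:np.r_[(proj('top',T(p,C))-ct).ravel(),(proj('scene',T(p,C[[3,2,1]]))-cs).ravel()]
s=least_squares(f,[.63,.065,-.65]);print(s.x,np.degrees(s.x[2]),s.fun.round(1))
p=s.x
a=R.from_euler('z',p[2]).apply(AX);print('axis',a)
for t in (.104,.116,.138): print(t,T(p,FOOT+AX*t))
# overlay
u=np.cross(a,[0,0,1]);u/=np.linalg.norm(u);v=np.cross(a,u)
th=np.linspace(0,2*np.pi,60)
for c,(y0,x0) in (('scene',(180,260)),('top',(170,250))):
    im=cv2.imread(f'pics/{c}0.png');k=6
    crop=cv2.resize(im[y0:y0+100,x0:x0+130],None,fx=k,fy=k,interpolation=cv2.INTER_CUBIC)
    for t in (.104,.138):
        Q=T(p,FOOT+AX*t)+.025*(np.outer(np.cos(th),u)+np.outer(np.sin(th),v))
        cv2.polylines(crop,[((proj(c,Q)-[x0,y0]+.5)*k).astype(int)],True,(0,0,255),1)
    Q=T(p,C);cv2.polylines(crop,[((proj(c,Q)-[x0,y0]+.5)*k).astype(int)],True,(0,255,0),1)
    cv2.imwrite(f'pics/ov_{c}.png',crop)
E
```

```text
[ 0.62508482  0.06670567 -0.70463768] -40.372765264289875 [ 0.8 -0.4  1.6  1.1  0.1  0.8 -0.7 -0.4 -2.3 -0.5 -0.4 -0.8  2.3 -1.6]
axis [-0.33397143  0.28395835  0.89879405]
0.104 [0.61168349 0.07810012 0.12747458]
0.116 [0.60767583 0.08150762 0.13826011]
0.138 [0.60032846 0.0877547  0.15803358]
```

View pics/ov_scene.png

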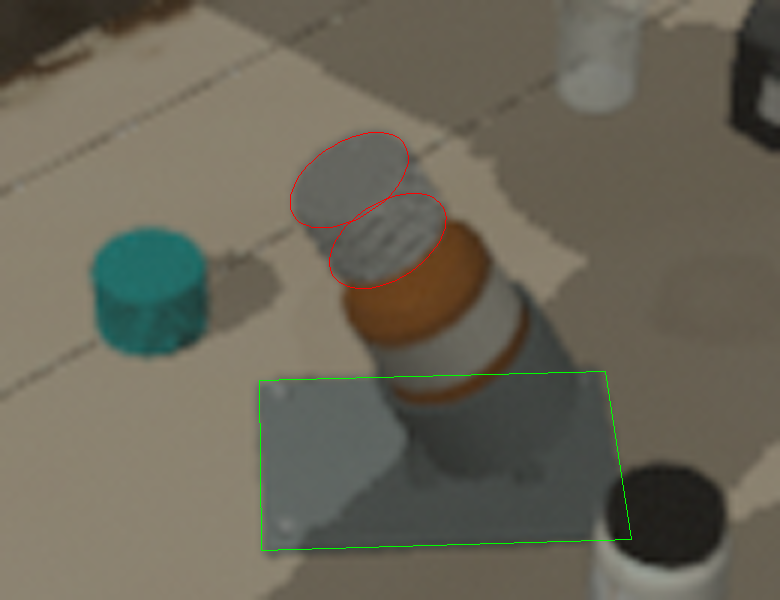

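View pics/ov_top.png

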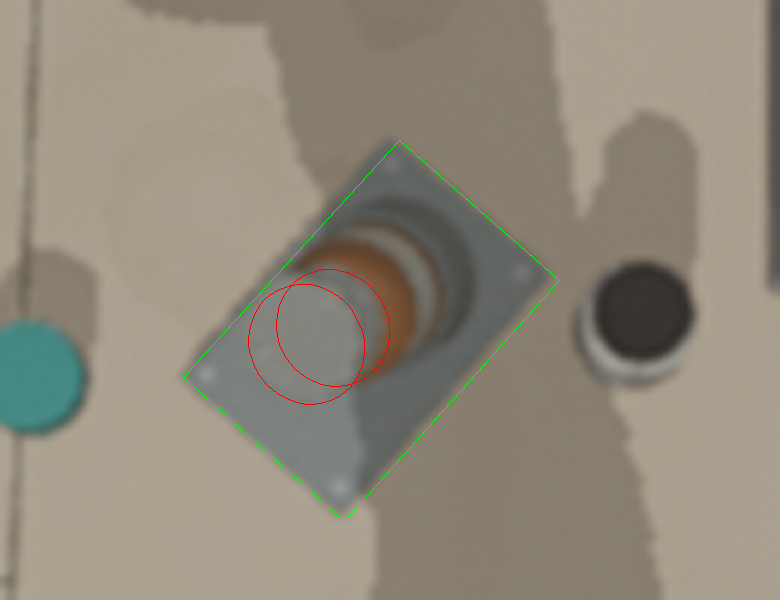

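```bash
cat >> h.py <<'E'
YAW=-0.7046; SP=np.array([.6251,.0667,0])
a=R.from_euler('z',YAW).apply(AX)
def axp(t): return R.from_euler('z',YAW).apply(FOOT+AX*t)+SP
def pose(): 
    s=r.read_state();return s['ee_pos'],R.from_quat(s['eef_rot']),s
def tgt(psi):  # tool x=-a, tool y = horizontal-ish reference turned psi deg about a
    x=-a;y0=np.cross([0,0,1.],[1,0,0])*1.0
    y=y0-a*(a@y0);y/=np.linalg.norm(y);y=R.from_rotvec(a*np.radians(psi)).apply(y)
    return R.from_matrix(np.c_[x,y,np.cross(x,y)])
E
python3 - <<'E'
from h import *
p,Q,s=pose();print(Q.as_matrix().round(3))
# swing with the arm
Qs=R.from_euler('z',-np.arctan2(.606,.153)+np.arctan2(.088,.6))*Q
print(Qs.as_matrix().round(3))
for psi in (-60,-30,0,30,180,150,210): 
    W=(tgt(psi)*Q.inv()).as_rotvec(degrees=True); print(psi,W.round(1),np.linalg.norm(W).round(1),'rel to swung',(tgt(psi)*Qs.inv()).as_rotvec(degrees=True).round(1))
print('prepos TCP for grasp pt 60mm above', axp(.125+.06+.006), 'grasp tcp',axp(.131),'a',a)
E
```

```text
[[-0.     0.244  0.97 ]
 [ 0.     0.97  -0.244]
 [-1.     0.    -0.   ]]
[[ 0.     0.989  0.146]
 [ 0.     0.146 -0.989]
 [-1.     0.    -0.   ]]
-60 [ -7.4 -25.8 -48. ] 55.0 rel to swung [-19.9 -16.9  18.3]
-30 [-13.4 -22.4 -18.5] 32.0 rel to swung [-24.2 -11.4  47.8]
0 [-18.7 -18.1  11. ] 28.3 rel to swung [-27.7  -5.   77.2]
30 [-23.2 -12.9  40.4] 48.4 rel to swung [-30.2   2.5 106.5]
180 [  26.6  -27.5 -164.8] 169.1 rel to swung [  5.3 -29.2 -99.4]
150 [-31.6  18.9 157.4] 161.6 rel to swung [  13.9  -29.5 -128.6]
210 [  16.3  -29.3 -135.9] 139.9 rel to swung [ -2.3 -27.6 -70.1]
prepos TCP for grasp pt 60mm above [0.58264179 0.10279722 0.20566966] grasp tcp [0.60268072 0.08576048 0.15174202] a [-0.33398213  0.28394576  0.89879405]
```

```bash
python3 - <<'E'
from h import *
p,Q,s=pose()
W=(tgt(-90)*Q.inv()).as_rotvec(degrees=True);print(W,np.linalg.norm(W));print(tgt(-90).as_matrix().round(3))
t=axp(.131+.09);print(t,(t-p)*100)
E
```

```text
[ -0.47159066 -28.12984503 -77.39984936] 82.35440037012118
[[ 0.334  0.937 -0.099]
 [-0.284  0.    -0.959]
 [-0.899  0.348  0.266]]
[0.57262233 0.1113156  0.23263348] [ 41.99770521 -49.47853969  -1.49470534]
```

```bash
python3 -m pendant '[{"translation":[2.5,-3.0,0.3],"angular":[0,-2.0,-5.5],"hand":1},{"translation":[2.5,-3.0,0.3],"angular":[0,-2.0,-5.5],"hand":1},{"translation":[2.5,-3.0,0.3],"angular":[0,-2.0,-5.5],"hand":1},{"translation":[2.5,-3.0,0.3],"angular":[0,-2.0,-5.5],"hand":1},{"translation":[2.5,-3.0,0.3],"angular":[0,-2.0,-5.5],"hand":1},{"translation":[2.5,-3.0,0],"angular":[0,-2.0,-5.5],"hand":1},{"translation":[2.5,-3.0,0],"angular":[0,-2.0,-5.5],"hand":1},{"translation":[2.5,-3.0,0],"angular":[0,-2.0,-5.5],"hand":1},{"translation":[2.5,-3.0,0],"angular":[0,-2.0,-5.5],"hand":1},{"translation":[2.5,-3.0,0],"angular":[0,-2.0,-5.5],"hand":1},{"translation":[2.5,-3.0,0],"angular":[0,-2.0,-5.5],"hand":1},{"translation":[2.5,-3.0,0],"angular":[0,-2.0,-5.5],"hand":1},{"translation":[2.5,-3.0,0],"angular":[0,-2.0,-5.5],"hand":1},{"translation":[2.5,-3.0,0],"angular":[0,-2.0,-5.5],"hand":1},{"translation":[2.5,-3.0,0],"angular":[0,0,0],"hand":1},{"translation":[2.5,-3.0,0],"angular":[0,0,0],"hand":1},{"translation":[0,0,0],"angular":[0,0,0],"hand":1},{"translation":[0,0,0],"angular":[0,0,0],"hand":1}]'
python3 - <<'E'
from h import *
p,Q,s=pose()
print('q',s['joint_positions'].round(2))
im=r.camera('wrist');cv2.imwrite('pics/w1.png',im[:,:,::-1])
for n in('cap','mouth'): print(r.mark_of('wrist',n),r.find_in('wrist',n))
W=(tgt(-90)*Q.inv()).as_rotvec(degrees=True);print(W)
t=axp(.131+.06);print((t-p)*100,s['ft_force'],s['torque'])
E
```

```text
time: 3.15
ee_pos: [0.5527, 0.1255, 0.2626]
eef_rot: [0.518, 0.319, -0.479, 0.633]
ft_force: [0.6, 0.2, 0.6]
width: 0.0872
q [-0.93  0.04  0.4   1.85  0.45  1.14 -0.75]
[{'point': [32.1, 258.1], 'confidence': 0.81}, {'point': [239.2, 325.5], 'confidence': 0.78}] [{'point': [242.4, 326.9], 'confidence': 0.92}, {'point': [32.9, 264.7], 'confidence': 0.56}]
[{'point': [235.5, 324.7], 'confidence': 0.53}, {'point': [280.3, 297.3], 'confidence': 0.4}] [{'point': [184.0, 283.2], 'confidence': 0.86}]
[-0.33618025  0.13170731 -0.38791956]
[ 2.98931486 -2.26827679 -5.69422289] [0.64542583 0.21158574 0.64795969] [ 0.28728803  0.44992312 -0.04701458]
```

View pics/w1.png

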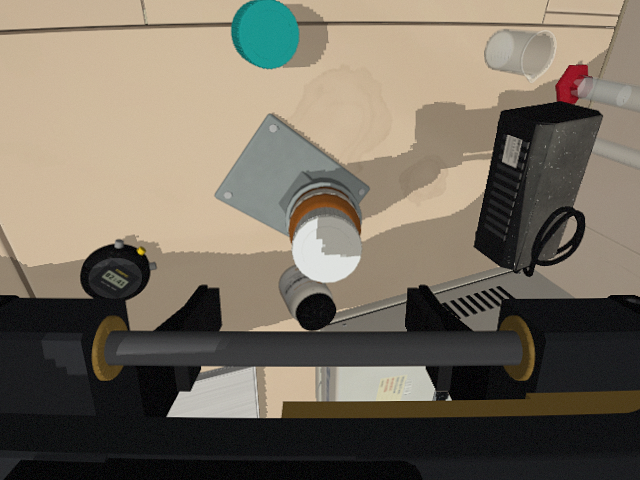

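```bash
cat >> h.py <<'E'
def wproj(p,Q,P):
    i=r.camera_info('wrist');M=i['mount'];K=np.array([[i['fx'],0,i['cx']],[0,i['fy'],i['cy']],[0,0,1.]])
    X=Q.inv().apply(np.atleast_2d(P)-p);X=(X-M[:3,3])@M[:3,:3]
    return cv2.projectPoints(X.reshape(-1,1,3),np.zeros(3),np.zeros(3),K,i['distortion'])[0].reshape(-1,2)
def circ(t,rad=.025,n=60):
    u=np.cross(a,[0,0,1]);u/=np.linalg.norm(u);v=np.cross(a,u);th=np.linspace(0,2*np.pi,n)
    return axp(t)+rad*(np.outer(np.cos(th),u)+np.outer(np.sin(th),v))
E
python3 - <<'E'
from h import *
p,Q,s=pose()
im=cv2.imread('pics/w1.png');k=4;x0,y0=200,100
crop=cv2.resize(im[y0:y0+200,x0:x0+180],None,fx=k,fy=k,interpolation=cv2.INTER_CUBIC)
crop=crop[:,:]
for t in(.104,.138): cv2.polylines(crop,[((wproj(p,Q,circ(t))-[x0,y0]+.5)*k).astype(int)],True,(0,0,255),1)
C=np.array([(.08,.05,.008),(.08,-.05,.008),(-.07,-.05,.008),(-.07,.05,.008)])
C=R.from_euler('z',YAW).apply(C)+SP
print(wproj(p,Q,C))
cv2.polylines(crop,[((wproj(p,Q,C)-[x0,y0]+.5)*k).astype(int)],True,(0,255,0),1)
cv2.imwrite('pics/w1o.png',cv2.resize(crop,None,fx=.75,fy=.75))
E
```

```text
[[368.60257306 194.67366666]
 [316.32231278 258.9614209 ]
 [211.19156394 200.72176134]
 [269.75507957 117.91735286]]
```

View pics/w1o.png

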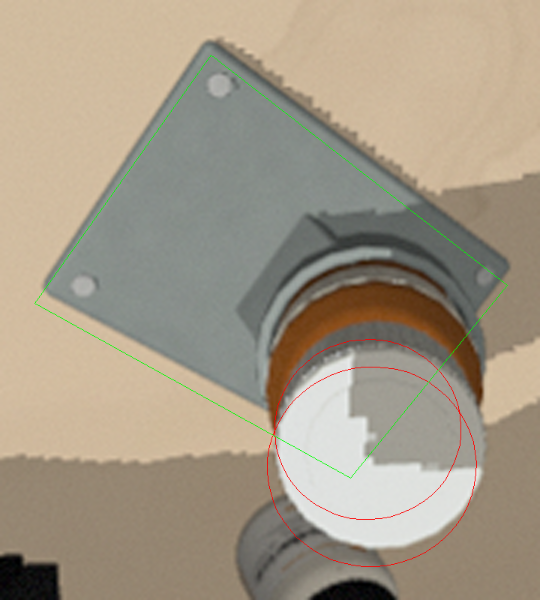

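```bash
python3 - <<'E'
from h import *
p,Q,s=pose()
C=np.array([(.08,.05,.008),(.08,-.05,.008),(-.07,-.05,.008),(-.07,.05,.008)])
T0=FOOT+AX*.138
def T(q,X): return R.from_euler('z',q[2]).apply(X)+[q[0],q[1],0]
cw=np.array([(268.8,113.5),(368.5,188.2),(213.8,195.5),(326.2,248.8)])
ct=np.array([(315.2,193.2),(341.2,215.2),(306.8,255.6),(280.8,232.8)])
cs=np.array([(305,243.5),(303.5,272),(362.5,271)])
fw=lambda q:(wproj(p,Q,T(q,np.vstack([C[[3,0,2]],T0])))-cw).ravel()
f=lambda q:np.r_[fw(q),(proj('top',T(q,C))-ct).ravel(),(proj('scene',T(q,C[[3,2,1]]))-cs).ravel()]
for g in(fw,f):
    s=least_squares(g,[.625,.067,-.7],loss='soft_l1');print(s.x,g(s.x).round(1),'captop',T(s.x,T0))
E
```

```text
[ 0.62714307  0.0726638  -0.68458174] [ 1.  -1.6  2.4  0.  -1.2  1.1 -0.5  0.3] captop [0.60196955 0.09321212 0.15803358]
[ 0.62682461  0.07164073 -0.68726163] [ 1.  -0.5  2.1  1.1 -1.4  1.9 -0.8  1.5 -1.5 -1.1 -0.3 -0.1 -1.1  0.2
 -2.4 -0.5 -3.4 -1.4 -0.8 -1.9  1.6 -3.5] captop [0.60170625 0.09225644 0.15803358]
```

```bash
sed -i 's/^YAW=.*/YAW=-0.688; SP=np.array([.6270,.0722,0])/' h.py; python3 - <<'E'
from h import *
p,Q,s=pose()
W=(tgt(-90)*Q.inv()).as_rotvec(degrees=True);print(W)
t=axp(.131+.045);print((t-p)*100,a)
E
```

```text
[-0.01314634 -0.13627197 -0.49191372]
[ 3.67972489 -2.38996855 -7.03657668] [-0.3386494   0.27836279  0.89879405]
```

```bash
python3 -m pendant '[{"translation":[1,-0.7,-1.5],"angular":[0,0,-0.5],"hand":1},{"translation":[1,-0.7,-2],"angular":[0,-0.1,0],"hand":1},{"translation":[1,-0.6,-2],"angular":[0,0,0],"hand":1},{"translation":[0.7,-0.4,-1.5],"angular":[0,0,0],"hand":1},{"translation":[0,0,0],"angular":[0,0,0],"hand":1},{"translation":[0,0,0],"angular":[0,0,0],"hand":1}]'
python3 - <<'E'
from h import *
p,Q,s=pose()
im=r.camera('wrist')[:,:,::-1];im=np.ascontiguousarray(im);cv2.imwrite('pics/w2.png',im)
for t in(.104,.138): cv2.polylines(im,[(wproj(p,Q,circ(t))+.5).astype(int)],True,(0,0,255),1)
C=np.array([(.08,.05,.008),(.08,-.05,.008),(-.07,-.05,.008),(-.07,.05,.008)])
C=R.from_euler('z',YAW).apply(C)+SP
cv2.polylines(im,[(wproj(p,Q,C)+.5).astype(int)],True,(0,255,0),1)
cv2.imwrite('pics/w2o.png',im)
t=axp(.131);print(p,(t-p)*100,a,(tgt(-90)*Q.inv()).as_rotvec(degrees=True),s['ft_force'])
E
```

```text
time: 4.0
ee_pos: [0.5894, 0.1027, 0.1929]
eef_rot: [0.519, 0.316, -0.481, 0.632]
ft_force: [-0.3, -1.2, 0.5]
width: 0.0871
[0.58944197 0.10273108 0.19288492] [ 1.48254466 -1.18453652 -4.11428966] [-0.3386494   0.27836279  0.89879405] [ 0.00951784 -0.04114539  0.08007078] [-0.2800704  -1.23780954  0.53843951]
```

View pics/w2o.png

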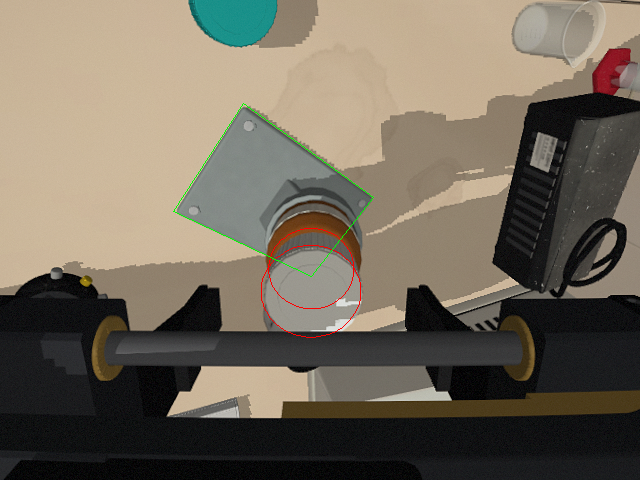

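```bash
python3 -m pendant '[{"translation":[0.3,-0.25,-0.8],"angular":[0,0,0],"hand":1},{"translation":[0.4,-0.3,-1.1],"angular":[0,0,0],"hand":1},{"translation":[0.4,-0.3,-1.1],"angular":[0,0,0],"hand":1},{"translation":[0.4,-0.35,-1.1],"angular":[0,0,0],"hand":1},{"translation":[0,0,0],"angular":[0,0,0],"hand":1},{"translation":[0,0,0],"angular":[0,0,0],"hand":-1},{"translation":[0,0,0],"angular":[0,0,0],"hand":-1},{"translation":[0,0,0],"angular":[0,0,0],"hand":-1},{"translation":[0,0,0],"angular":[0,0,0],"hand":-1},{"translation":[0,0,0],"angular":[0,0,0],"hand":-1}]' 6
python3 - <<'E'
from h import *
p,Q,s=pose()
im=r.camera('wrist')[:,:,::-1];cv2.imwrite('pics/w3.png',im)
t=axp(.131);print(p,(t-p)*100,s['ft_force'],'tool',Q.inv().apply(s['ft_force']),s['torque'],s['width'],s['joint_positions'].round(2))
E
```

```text
time: 5.05
ee_pos: [0.6047, 0.0903, 0.1518]
eef_rot: [0.52, 0.316, -0.481, 0.632]
ft_force: [0.2, -0.2, 0.2]
width: 0.0546
[0.6047239  0.09026575 0.15180447] [-0.04564852  0.06199595 -0.00624533] [ 0.18789429 -0.23193832  0.2373671 ] tool [-0.0852471   0.25993078  0.26572864] [ 0.31889498  0.50508804 -0.03668931] 0.054649669617925896 [-0.84  0.24  0.45  1.89  0.4   0.86 -0.7 ]
```

View pics/w3.png

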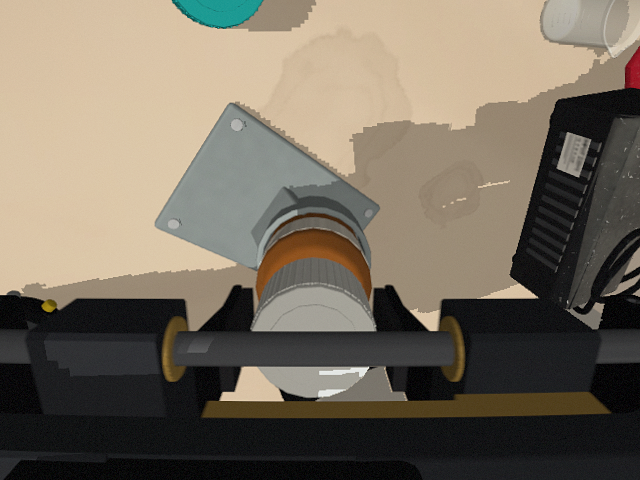

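```bash
python3 -m pendant '[{"translation":[0,0,0],"angular":[0,0,0],"hand":-1},{"translation":[0,0,0],"angular":[0,0,0],"hand":-1},{"translation":[0,0,0],"angular":[0,0,0],"hand":-1}]' 6
python3 - <<'E'
from h import *
p,Q,s=pose()
print('tool',Q.inv().apply(s['ft_force']),s['torque'],s['width'],p)
E
```

```text
time: 5.4
ee_pos: [0.6048, 0.0902, 0.1517]
eef_rot: [0.519, 0.316, -0.481, 0.632]
ft_force: [-0.5, 0.0, 1.7]
width: 0.0503
tool [-1.72254929  0.10861038  0.46419572] [0.28767933 0.35921427 0.06506501] 0.05028511640618282 [0.60478121 0.09022428 0.15173812]
```

```bash
python3 -m pendant '[{"translation":[0,0,0],"angular":[0,0,0],"hand":-1},{"translation":[0,0,0],"angular":[0,0,0],"hand":-1},{"translation":[0,0,0],"angular":[0,0,0],"hand":-1}]' 45
python3 - <<'E'
from h import *
p,Q,s=pose()
print('tool',Q.inv().apply(s['ft_force']),Q.inv().apply(s['torque']),s['width'],p)
E
python3 -m pendant '[{"translation":[0.06,-0.05,-0.16],"angular":[0,0,0],"hand":-1},{"translation":[0.06,-0.05,-0.16],"angular":[0,0,0],"hand":-1},{"translation":[0.06,-0.05,-0.16],"angular":[0,0,0],"hand":-1},{"translation":[0,0,0],"angular":[0,0,0],"hand":-1}]'
python3 - <<'E'
from h import *
p,Q,s=pose()
print('tool',Q.inv().apply(s['ft_force']),Q.inv().apply(s['torque']),s['width'],p,Q.inv().apply(p-np.array([0.60478121,0.09022428,0.15173812]))*1000)
E
```

```text
time: 5.7
ee_pos: [0.6048, 0.0902, 0.1517]
eef_rot: [0.52, 0.316, -0.481, 0.632]
ft_force: [0.5, -0.1, 2.2]
width: 0.0493
tool [-1.76808595  1.1870323   0.59723543] [-0.04911036  0.24079758 -0.26045032] 0.04932488615070686 [0.60481021 0.09020425 0.1517281 ]
time: 6.1
ee_pos: [0.6067, 0.0888, 0.1469]
eef_rot: [0.52, 0.316, -0.481, 0.632]
ft_force: [-1.7, 1.4, 7.2]
width: 0.0493
tool [-7.40800284  0.93279703  0.69291977] [-0.06159593  0.02838291 -0.4605845 ] 0.04934983855321978 [0.60668602 0.08877452 0.14691663] [ 5.38206456  0.08609791 -0.05287398]
```

```bash
python3 -m pendant '[{"translation":[0.01,-0.01,-0.04],"angular":[0,0,0],"hand":-1},{"translation":[0,0,0],"angular":[-1.7,1.4,4.5],"hand":-1},{"translation":[0,0,0],"angular":[-1.7,1.4,4.5],"hand":-1},{"translation":[0,0,0],"angular":[-1.7,1.4,4.5],"hand":-1},{"translation":[0,0,0],"angular":[-1.7,1.4,4.5],"hand":-1}]'
python3 - <<'E'
from h import *
p,Q,s=pose()
print('tool',Q.inv().apply(s['ft_force']),Q.inv().apply(s['torque']),s['width'],p,s['joint_positions'].round(2),(Q*tgt(-90).inv()).as_rotvec(degrees=True),a@p)
E
```

```text
time: 6.6
ee_pos: [0.6067, 0.089, 0.1466]
eef_rot: [0.4, 0.396, -0.418, 0.713]
ft_force: [-4.1, 1.7, 6.4]
width: 0.0494
tool [-7.6467098  -1.60568136 -0.1504568 ] [-0.00665075  0.42559629 -0.52452678] 0.049352127890730166 [0.60668044 0.08896894 0.14662495] [-0.79  0.25  0.41  1.89  0.41  0.85 -0.36] [-6.84887355  5.65367407 18.08413619] -0.0489006932469314
```

```bash
python3 -m pendant '[{"translation":[0,0,0],"angular":[-2.4,2.0,6.3],"hand":-1},{"translation":[0,0,0],"angular":[-2.4,2.0,6.3],"hand":-1},{"translation":[0,0,0],"angular":[-2.4,2.0,6.3],"hand":-1},{"translation":[0,0,0],"angular":[-2.4,2.0,6.3],"hand":-1},{"translation":[0,0,0],"angular":[-2.4,2.0,6.3],"hand":-1},{"translation":[0,0,0],"angular":[-2.4,2.0,6.3],"hand":-1},{"translation":[0,0,0],"angular":[-2.4,2.0,6.3],"hand":-1},{"translation":[0,0,0],"angular":[0,0,0],"hand":-1}]'
python3 - <<'E'
from h import *
p,Q,s=pose()
W=(Q*tgt(-90).inv()).as_rotvec(degrees=True)
print('tool',Q.inv().apply(s['ft_force']),Q.inv().apply(s['torque']),s['width'],p,s['joint_positions'].round(2),W,np.linalg.norm(W),a@p)
E
```

```text
time: 7.4
ee_pos: [0.6067, 0.089, 0.1467]
eef_rot: [0.065, 0.534, -0.217, 0.815]
ft_force: [-3.1, 2.3, 6.9]
width: 0.0493
tool [-7.89965131 -0.09255599 -0.52984225] [-0.004812    0.5721406   0.19318332] 0.04930494356125897 [0.60674965 0.08900516 0.14668672] [-0.7   0.24  0.3   1.89  0.45  0.87  0.47] [-23.6606886   19.64620337  62.23891127] 69.42250044869583 -0.04885852832931491
```

```bash
python3 -m pendant '[{"translation":[-0.1,0.08,0.27],"angular":[0,0,0],"hand":-1},{"translation":[-0.1,0.08,0.27],"angular":[0,0,0],"hand":-1},{"translation":[-0.1,0.08,0.27],"angular":[0,0,0],"hand":-1},{"translation":[-0.1,0.09,0.27],"angular":[0,0,0],"hand":-1},{"translation":[0,0,0],"angular":[0,0,0],"hand":-1}]'
python3 - <<'E'
from h import *
p,Q,s=pose()
print('tool',Q.inv().apply(s['ft_force']),s['width'],p,a@p)
E
```

```text
time: 7.9
ee_pos: [0.6023, 0.0916, 0.1571]
eef_rot: [0.067, 0.534, -0.219, 0.814]
ft_force: [0.4, -0.0, -0.5]
width: 0.0494
tool [0.63151591 0.22922107 0.14694739] 0.049425986779655956 [0.60232626 0.09157428 0.15710823] -0.03727861414309912
```

```bash
python3 -m pendant '[{"translation":[-0.34,0.28,0.9],"angular":[0,0,0],"hand":-1},{"translation":[-0.34,0.28,0.9],"angular":[0,0,0],"hand":-1},{"translation":[-0.34,0.28,0.9],"angular":[0,0,0],"hand":-1},{"translation":[-0.34,0.28,0.9],"angular":[0,0,0],"hand":-1},{"translation":[-0.34,0.28,0.9],"angular":[0,0,0],"hand":-1},{"translation":[-0.34,0.28,0.9],"angular":[0,0,0],"hand":-1},{"translation":[-0.34,0.28,0.9],"angular":[0,0,0],"hand":-1},{"translation":[0,0,0],"angular":[0,0,0],"hand":-1}]'
python3 - <<'E'
from h import *
p,Q,s=pose()
print('tool',Q.inv().apply(s['ft_force']),s['width'],p,a@p)
im=np.hstack([r.camera('wrist')[:,:,::-1],r.camera('scene')[:,:,::-1]]);cv2.imwrite('pics/w4.png',cv2.resize(im,(800,300)))
cv2.imwrite('pics/w4s.png',cv2.resize(im[130:330,640+220:640+480],(780,600)))
d=R.from_matrix(np.array([[0,0,0]]*3)+np.eye(3))
x=Q.apply([1,0,0]);W=np.cross(x,[0,0,-1]);W=W/np.linalg.norm(W)*np.degrees(np.arccos(-x[2]));print('W down',W)
Q2=R.from_rotvec(np.radians(W))*Q;print(Q2.as_matrix().round(3))
E
```

```text
time: 8.7
ee_pos: [0.579, 0.1123, 0.2217]
eef_rot: [0.067, 0.533, -0.218, 0.815]
ft_force: [1.0, -1.4, 0.1]
width: 0.0492
tool [ 0.57966819 -0.82452093  1.33054807] 0.04919109996330465 [0.57899344 0.112295   0.22174014] 0.03448168975708345
W down [16.79964772 19.98315127  0.        ]
[[ 0.     0.405  0.914]
 [-0.     0.914 -0.405]
 [-1.    -0.     0.   ]]
```

View pics/w4.png

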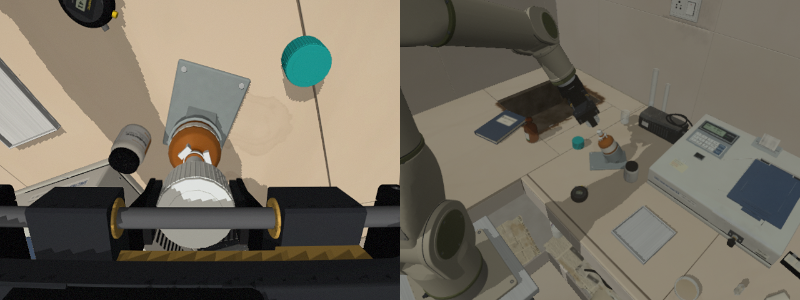

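View pics/w4s.png

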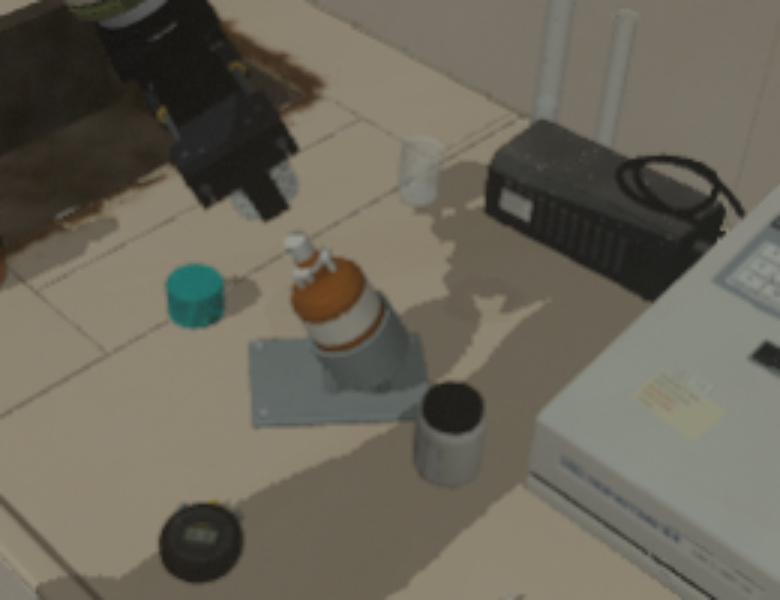

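```bash
python3 -m pendant '[{"translation":[-0.5,0,1.0],"angular":[0,0,0],"hand":-1},{"translation":[-0.7,-1.5,1.0],"angular":[2.1,2.5,0],"hand":-1},{"translation":[-0.7,-2.5,0],"angular":[2.1,2.5,0],"hand":-1},{"translation":[-0.7,-3.0,0],"angular":[2.1,2.5,0],"hand":-1},{"translation":[-0.7,-3.0,0],"angular":[2.1,2.5,0],"hand":-1},{"translation":[-0.7,-3.0,0],"angular":[2.1,2.5,0],"hand":-1},{"translation":[-0.7,-3.0,0],"angular":[2.1,2.5,0],"hand":-1},{"translation":[-0.7,-3.0,0],"angular":[2.1,2.5,0],"hand":-1},{"translation":[-0.7,-3.0,0],"angular":[2.1,2.5,0],"hand":-1},{"translation":[-0.7,-3.0,-1],"angular":[0,0,0],"hand":-1},{"translation":[-0.7,-3.0,-1.5],"angular":[0,0,0],"hand":-1},{"translation":[-0.7,-3.0,-2],"angular":[0,0,0],"hand":-1},{"translation":[-0.7,-3.0,-2],"angular":[0,0,0],"hand":-1},{"translation":[-0.3,-2.0,-2],"angular":[0,0,0],"hand":-1},{"translation":[0,0,-2],"angular":[0,0,0],"hand":-1},{"translation":[0,0,0],"angular":[0,0,0],"hand":-1}]'
python3 - <<'E'
from h import *
p,Q,s=pose()
print('tool',Q.inv().apply(s['ft_force']),s['width'],p)
x=Q.apply([1,0,0]);W=np.cross(x,[0,0,-1]);W=W/np.linalg.norm(W)*np.degrees(np.arccos(-x[2]));print('W down',W)
w=r.camera('wrist')[:,:,::-1];sc=r.camera('scene')[:,:,::-1];cv2.imwrite('pics/w5.png',w)
cv2.imwrite('pics/s5.png',cv2.resize(sc[200:440,300:580],(700,600)))
E
```

```text
time: 10.4
ee_pos: [0.4849, -0.2485, 0.1331]
eef_rot: [0.146, 0.694, -0.147, 0.689]
ft_force: [-0.1, 0.7, 0.1]
width: 0.0493
tool [-0.0590072   0.56286192 -0.38507782] 0.04928018873296154 [ 0.48493785 -0.24846165  0.13310026]
W down [ 0.01465117 -0.38278099  0.        ]
```

View pics/w5.png

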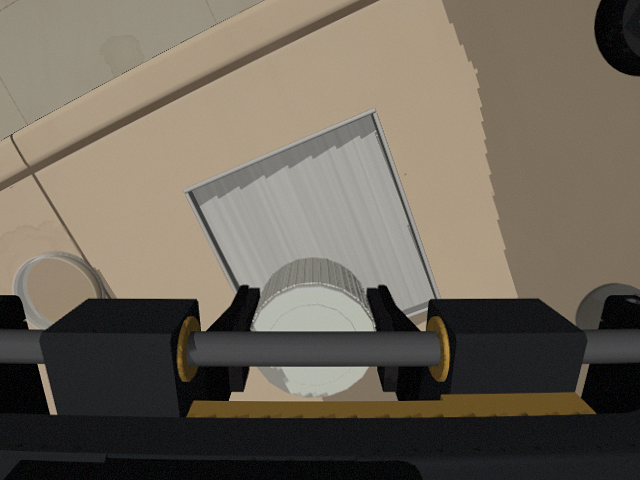

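View pics/s5.png

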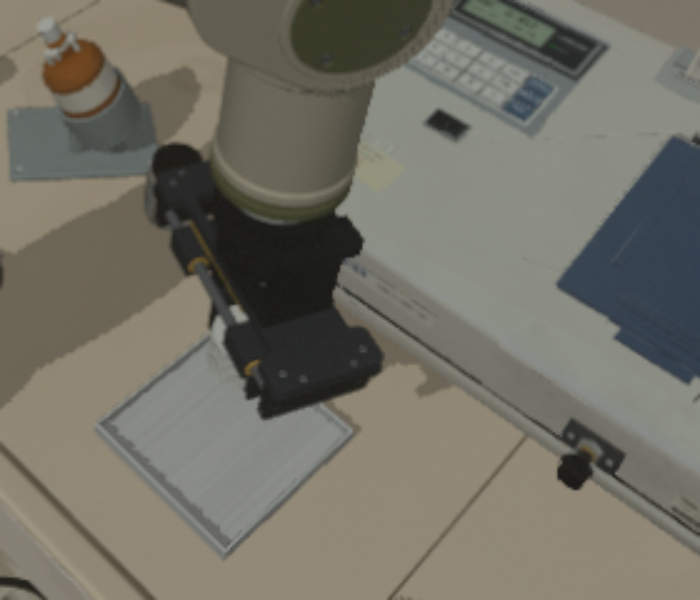

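```bash
python3 - <<'E'
from h import *
p,Q,s=pose()
i=r.camera_info('wrist');M=i['mount'];K=np.array([[i['fx'],0,i['cx']],[0,i['fy'],i['cy']],[0,0,1.]])
n=cv2.undistortPoints(np.array([[[374.,110]],[[186,191]]]),K,i['distortion']).reshape(-1,2)
d=Q.apply(np.c_[n,np.ones(2)]@M[:3,:3].T);o=Q.apply(M[:3,3])+p
P=o+d*((.013-o[2])/d[:,2])[:,None];print(P,np.linalg.norm(P[0]-P[1]))
e=(P[1]-P[0])[:2];e/=np.linalg.norm(e);nn=np.array([-e[1],e[0]])
print('c',P.mean(0)[:2]+.075*nn)
E
```

```text
[[ 0.41790285 -0.17450007  0.013     ]
 [ 0.41456191 -0.31254992  0.013     ]] 0.13809026663438836
c [ 0.49121042 -0.24533954]
```

```bash
python3 -m pendant '[{"translation":[0.2,0,-1.5],"angular":[0,-0.4,0],"hand":-1},{"translation":[0.2,0,-2],"angular":[0,0,0],"hand":-1},{"translation":[0,0,-2],"angular":[0,0,0],"hand":-1},{"translation":[0,0,-2],"angular":[0,0,0],"hand":-1},{"translation":[0,0,-1.2],"angular":[0,0,0],"hand":-1},{"translation":[0,0,-0.6],"angular":[0,0,0],"hand":-1},{"translation":[0,0,-0.2],"angular":[0,0,0],"hand":-1},{"translation":[0,0,0],"angular":[0,0,0],"hand":-1},{"translation":[0,0,0],"angular":[0,0,0],"hand":-1}]'
```

```text
time: 11.4
ee_pos: [0.4913, -0.2488, 0.041]
eef_rot: [0.146, 0.69, -0.146, 0.694]
ft_force: [0.2, -0.5, -0.8]
width: 0.0492
```

```bash
python3 -m pendant '[{"translation":[0,0,-0.15],"angular":[0,0,0],"hand":-1},{"translation":[0,0,-0.1],"angular":[0,0,0],"hand":-1},{"translation":[0,0,0],"angular":[0,0,0],"hand":-1}]'
```

```text
time: 11.7
ee_pos: [0.4908, -0.2486, 0.0377]
eef_rot: [0.146, 0.69, -0.146, 0.694]
ft_force: [0.0, -0.1, -0.1]
width: 0.0494
```

Underside should now be about 8 mm above the floor; creep down, watching the force.

```bash
python3 -m pendant '[{"translation":[0,0,-0.2],"angular":[0,0,0],"hand":-1},{"translation":[0,0,-0.2],"angular":[0,0,0],"hand":-1},{"translation":[0,0,0],"angular":[0,0,0],"hand":-1}]'; python3 -c "
from h import *
p,Q,s=pose();print(p,s['ft_force'],Q.apply([1,0,0]))"
python3 -m pendant '[{"translation":[0,0,-0.15],"angular":[0,0,0],"hand":-1},{"translation":[0,0,0],"angular":[0,0,0],"hand":-1}]'
```

```text
time: 12.0
ee_pos: [0.4905, -0.2485, 0.0333]
eef_rot: [0.146, 0.69, -0.146, 0.693]
ft_force: [-0.7, -1.0, -1.4]
width: 0.0492
[ 0.49052252 -0.24850577  0.03329604] [-0.66817281 -0.95286936 -1.35714657] [ 0.00416833 -0.00126911 -0.99999051]
time: 12.2
ee_pos: [0.4907, -0.2486, 0.032]
eef_rot: [0.146, 0.69, -0.146, 0.694]
ft_force: [-0.1, -0.6, -0.5]
width: 0.0492
```

```bash
python3 -m pendant '[{"translation":[0,0,-0.1],"angular":[0,0,0],"hand":-1},{"translation":[0,0,0],"angular":[0,0,0],"hand":-1}]';python3 -m pendant '[{"translation":[0,0,-0.1],"angular":[0,0,0],"hand":-1},{"translation":[0,0,0],"angular":[0,0,0],"hand":-1}]'
```

```text
time: 12.4
ee_pos: [0.4907, -0.2486, 0.0311]
eef_rot: [0.146, 0.69, -0.146, 0.694]
ft_force: [0.0, -0.4, -0.7]
width: 0.0496
time: 12.6
ee_pos: [0.4909, -0.2487, 0.0305]
eef_rot: [0.146, 0.69, -0.146, 0.694]
ft_force: [-1.6, 0.6, 4.6]
width: 0.0497
```

```bash
python3 -m pendant '[{"translation":[0,0,0],"angular":[0,0,0],"hand":0.2},{"translation":[0,0,0],"angular":[0,0,0],"hand":0.6},{"translation":[0,0,0],"angular":[0,0,0],"hand":0.6},{"translation":[0,0,0],"angular":[0,0,0],"hand":0.6},{"translation":[0,0,0],"angular":[0,0,0],"hand":0.6}]' 5
python3 - <<'E'
from h import *
print(pose()[2]['ft_force'],pose()[2]['width'])
cv2.imwrite('pics/w6.png',r.camera('wrist')[:,:,::-1])
E
```

```text
time: 13.1
ee_pos: [0.4908, -0.2486, 0.0301]
eef_rot: [0.146, 0.69, -0.146, 0.694]
ft_force: [-1.1, -0.1, 0.4]
width: 0.0684
[-1.05341029 -0.07192272  0.39132034] 0.06844956518055952
```

View pics/w6.png

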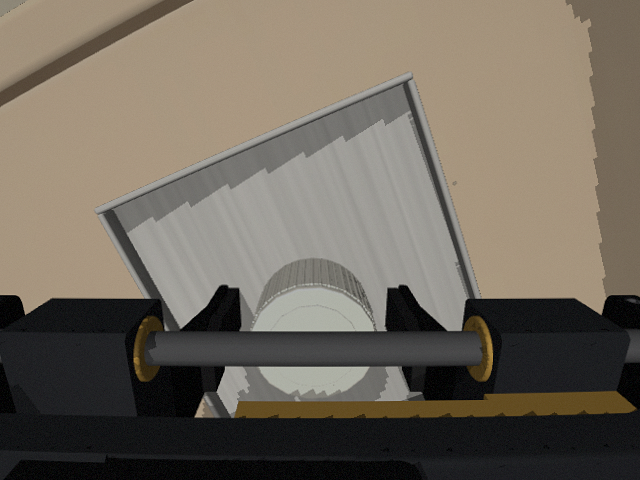

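The cap stands free between the open fingers, around (313,330), flat in the tray. I'll retreat straight up.

```bash
python3 -m pendant '[{"translation":[0,0,0.5],"angular":[0,0,0],"hand":0.6},{"translation":[0,0,1.5],"angular":[0,0,0],"hand":0.6},{"translation":[0,0,2],"angular":[0,0,0],"hand":0.6},{"translation":[0,0,3],"angular":[0,0,0],"hand":0.6},{"translation":[0,0,3],"angular":[0,0,0],"hand":0.6},{"translation":[0,0.5,3],"angular":[0,0,0],"hand":0.6},{"translation":[0,2,3],"angular":[0,0,0],"hand":0.6},{"translation":[-1,4,2],"angular":[0,0,0],"hand":0.6},{"translation":[-1,4,1],"angular":[0,0,0],"hand":0.6},{"translation":[-1,4,0],"angular":[0,0,0],"hand":0.6},{"translation":[0,4,0],"angular":[0,0,0],"hand":0.6},{"translation":[0,0,0],"angular":[0,0,0],"hand":0.6},{"translation":[0,0,0],"angular":[0,0,0],"hand":0.6}]'
python3 - <<'E'
from h import *
sc=r.camera('scene')[:,:,::-1];tp=r.camera('top')[:,:,::-1]
cv2.imwrite('pics/s7.png',cv2.resize(sc[190:430,180:500],(800,600)))
cv2.imwrite('pics/t7.png',cv2.resize(tp[130:370,160:480],(800,600)))
for n in('cap','amber_bottle','white_jar','watch'):
    print(n,[(np.round(d['point']),round(d['confidence'],2)) for d in r.mark_of('scene',n)],[(np.round(d['point']),round(d['confidence'],2)) for d in r.mark_of('top',n)])
d=[x['point'] for x in r.mark_of('scene','cap')];print(atz('scene',[q[::-1] for q in d],.003))
d=[x['point'] for x in r.mark_of('top','cap')]
if d: print(atz('top',[q[::-1] for q in d],.003))
E
```

```text
time: 14.45
ee_pos: [0.4609, -0.0635, 0.2212]
eef_rot: [0.146, 0.69, -0.146, 0.694]
ft_force: [-0.4, 0.5, 0.6]
width: 0.0697
cap [(array([229., 285.]), 0.68), (array([371., 391.]), 0.66)] [(array([229., 254.]), 0.76), (array([276., 426.]), 0.6)]
amber_bottle [(array([371., 393.]), 0.65), (array([225., 211.]), 0.57)] [(array([274., 192.]), 0.92)]
white_jar [(array([281., 365.]), 0.75)] [(array([225., 356.]), 0.58)]
watch [(array([311., 286.]), 0.73), (array([371., 393.]), 0.3)] [(array([294., 328.]), 0.68)]
[[ 0.60974041  0.22961086  0.003     ]
 [ 0.49271539 -0.24639562  0.003     ]]
[[ 0.61162952  0.22230104  0.003     ]
 [ 0.493024   -0.25455665  0.003     ]]
```

View pics/s7.png

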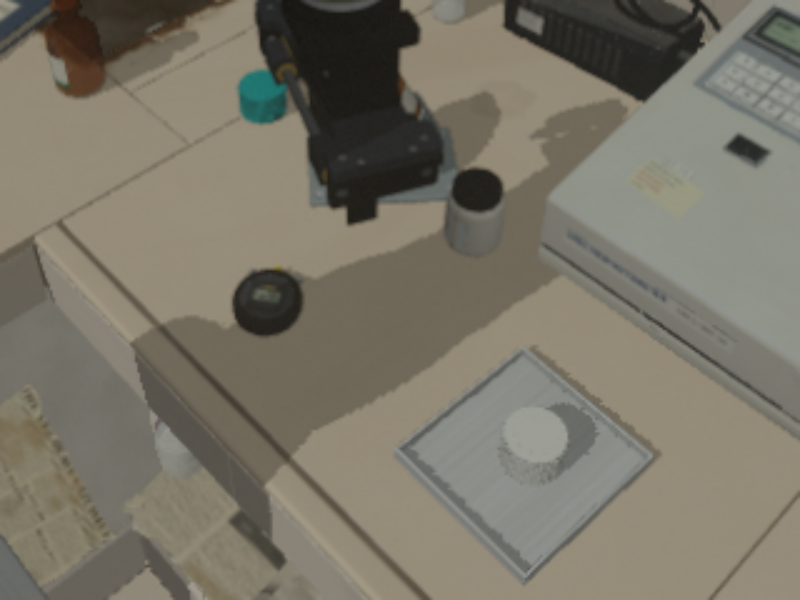

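View pics/t7.png

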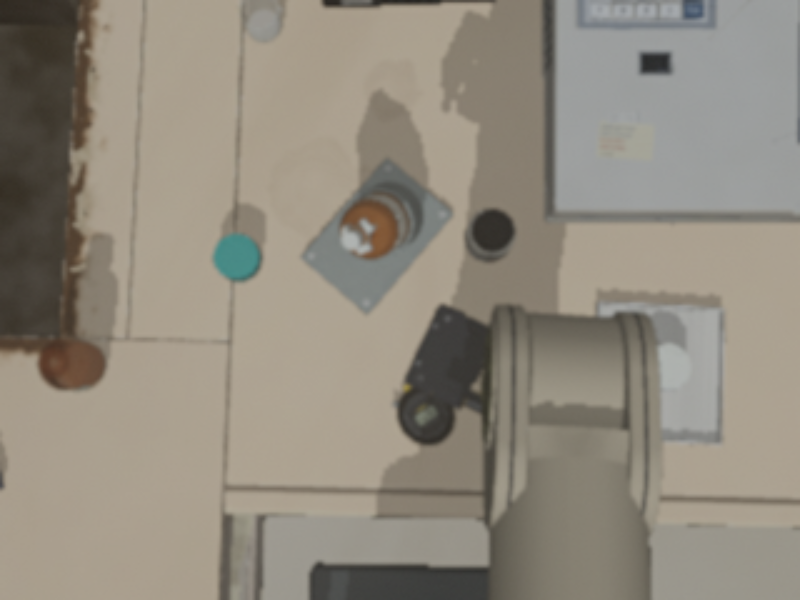

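The scene picture shows the white cap upright and flat in the tray, near its middle, with its top at about crop (535,435). The bystanders haven't moved and the arm touches nothing.

```bash
python3 -c "
from bench import r
print(r.close_job())"
```

```text
the job is handed in; nothing more can be done
None
```

The cap is off the leaning bottle and stands open side down in the metal tray; I've handed the job in. It took about 15 s of robot time, and no verdict was reported.

- **Opening:** I gripped the white cap with 45 N and pressed it down about 5.5–6 mm, which read about 7.5–8 N. I then turned it about 69° counter-clockwise while pressed. It pulled straight off with almost no resistance, and the pictures showed the bare neck.
- **Placing:** I lowered the cap into the tray until the force sensor read 4.6 N of contact, at the height I had worked out for the tray floor. Then I released it and moved the arm well clear.
- **Final position:** The cap is upright and about 5 mm from the tray's centre. The scene and top cameras agree on its position to about 8 mm; both are well inside the limits.
- **Bystanders:** The amber bottle, white jar and stopwatch appear at the same image positions as at the start, within about 3 pixels. The turquoise look-alike was not touched.
- **Disagreements:**
  - The first stand position, from the scene and top cameras, was about 5 mm off what the wrist camera showed. I corrected it before gripping.
  - In the last scene picture the network also labelled the cap in the tray as "amber_bottle" and "watch". The picture shows those are wrong.

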